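# Hold the loupe in focus over a carved rosette

### The job

Pick up the reading loupe from its wooden rest by its blue handle, pass its lens under the crossbar of the frame from the robot's side, and hold it still and level over the carved rosette, centred on it and with the rim at the height of the red collar on the frame's post, the handle still reaching out under the bar. Touch neither the carving stand nor its frame, with loupe or robot, and leave the mallet, chisel and stone offcut where they are. Finish while still holding the loupe there: do not put it down or let go.

Things in the scene. Friction and masses are not known exactly. Their poses are not given: they have to be found in the camera images.
- loupe: loose loupe, about 0.16 kg: lens in a dark rim 76 mm across, 12 mm high; brass neck 10 mm square; straight blue handle 16 mm wide, 22 mm high, along -x from 70 to 185 mm from the lens centre. Origin under the lens centre, level with the handle's underside, z up. Rim and handle share one mid-plane, 11 mm above the origin. Centre of mass in the handle, about 100 mm from the lens centre
- lens_center (a point): centre of the loupe's lens, mid-height of the rim
- grip (a point): point to grip: centre of the blue handle's section, 135 mm from the lens centre along the loupe's -x; the handle is 16 mm wide there (across, loupe y) and hangs free above the rest
- rest: fixed dark wooden rest 250 x 84 mm; origin on the bench under the lens centre, handle along its -x. The loupe lies loose on a block under the rim and one under the handle's end, handle's underside 40 mm above the bench; between the blocks (25 to 170 mm from the lens centre) only a base board 12 mm high, 60 mm wide
- stand: fixed carving stand, origin on the bench under the rosette, level; its robot side faces its own -x. Dark turntable 244 mm across, 20 mm high; marble plaque 130 x 140 mm, top 50 mm above the bench; wooden frame: posts 18 mm thick at x = -45, y = +95 and -95 mm, crossbar 18 mm square, 208 mm long, underside 205 mm above the bench
- rosette (a point): centre of the terracotta-coloured carved rosette (46 mm across) on the plaque, its top 55 mm above the bench, at x = y = 0 of the stand
- bar_mid (a point): middle of the crossbar's underside, 205 mm above the bench, at x = -45 mm, y = 0 of the stand
- focus_mark (a point): centre of the red collar (31 mm across, 10 mm high) on the stand's +y post; its height marks the focal height, where the middle of the lens rim must be. It stands 115 to 160 mm above the bench
- collar (a joint): height of the red collar above its lowest place (m), 0 to 0.045; the focal height above the bench is 0.115 + this value
- mallet: bystander: round wooden mallet standing on its head, 80 mm across, 190 mm high; origin under its centre
- chisel: bystander: chisel lying flat, 170 mm long, 18 mm wide, 16 mm high; wooden handle to its -x, origin on the bench at about its middle
- offcut: bystander: marble offcut 55 x 42 x 28 mm; origin under its centre
Things that resemble listed ones, but are neither listed nor needed, are in the scene too. Leave any purple or turquoise look-alike of the loupe alone. Of the things like the stand, leave any that is pink; of the rest the larger one is meant.

How it is judged:
By the outcome, as a careful person would: the job done as asked, in the order asked, and still so for the second after the job is handed in, while the arm keeps its last pose, push and grip.
It also fails if it takes over 48 s, if anything falls off the work surface, if the arm or the gripper's body presses on something with over 40 N, if the wrist force passes 120 N, or if a joint passes its speed limit or range.

### The arm

A 6-joint arm with a two-finger parallel gripper is mounted at the origin on the work surface. World frame = base frame: x ahead of the robot, y to its left, z up, the work surface at z = 0. Lengths are in mm, angles in rad, forces in N, time in s.
With the tool pointing down it reaches from about 350 to 975 mm from the base axis. Payload 7.1 kg.
Tool frame: the origin (TCP) lies at the very end of the fingers, on their centre line; the grasp point (between the pads) lies ctrl.hold_point_z behind it (ctrl.hold_point_z is the distance from the TCP to the grasp point, in mm); z points along the fingers, y is the line along which they close (so a half turn about z gives the same grasp; the last joint's range is limited). The gripper opens to 88 mm and grips with 3 to 60 N. Pads are 20 mm wide; open, the fingers measure 115 mm over their backs; the gripper's body (75 mm by 178 mm) begins 61 mm behind the grasp point.
Start: joints at [1.145, 0.423, 1.63, -0, 1.089, -0.019], TCP at [247.263, 573.991, 222.675] pointing down, gripper open.
Joint ranges: [-3, 3], [-0.9, 2.11], [0.09, 2.58], [-1.31, 4.45], [0.11, 2.69], [-2.54, 2.54]. Speed limits (rad/s): [2.39, 2.39, 3.01, 3.14, 3.14, 3.14].

### API

Orientations are given as a rotation vector (axis times angle).
In Python, from workcell import ctrl gives the robot as it stands. The module is installed in compiled form; this text tells all that it offers.
- The arm moves only by the shell command python3 -m creep 'ROWS'. ROWS is JSON, a list of rows, each an object with "translation": the shift along the tool's x, y, z in mm, a list of three; "angular": the turn, a rotation vector about the tool's x, y, z in rad, a list of three; "jaw": the opening, from 0 (shut) to 1 (fully open). A call has exactly 8 rows; each row is the pose to reach, as a shift and turn from the pose commanded when the call began, along the tool's axes at that moment; what a row does not reach only later rows make up. A row lasts 1/8 s, in which the tool goes at most 62.5 mm and 10.7 degrees, less where a joint would pass 70% of its speed; a pose out of reach is approached as far as the arm can. A call with a gripper value outside its range is refused whole. The fingers move at their own pace and stop on an object; the grip force is fixed at half the most. Time passes only in rows, so rows that repeat a pose let the fingers close, or fill a call up. It gives the time, the measured TCP pose, the force, the opening and the grip force at its end, in the units of the state.
- ctrl.get_obs(): the state, without advancing time (a new reading comes with each control period).
- ctrl.get_image(name): name is "side" or "top" or "wrist"; returns the picture (480x640x3 uint8, red, green, blue); there is no depth.
- ctrl.camera_info(name): a dict with "camera_matrix" (3x3 intrinsics, pixels), "world_from_camera" (4x4, takes a point from camera to world coordinates). Camera axes: x right, y up, looking along -z (the intrinsics and any distortion apply to the point x, -y, -z); pixel columns grow to the right and rows downward; lengths in mm; the calibration is good to about 2 mm. A picture is of the moment at which its call begins: read the wrist's pose just before it. camera_info takes no time and is no camera call; for the wrist camera it gives the pose at the moment of the call.
- ctrl.close_job(): hands the job in; it is judged then, once.
Trained networks look in the newest picture that a camera, given by its name, has taken for a name from the list of things; names that differ only in an ending like _2 or _b are one class to them, and where a whole thing is asked for, a point or a joint stands for the part that bears it (a point fixed in the world has none). Each returns a list of dicts, best first, with "score" (0 to 1); they miss things now and then, are a little off and sometimes report something else, mostly with a low value. They report only what shows in the picture. A call takes as long as a camera call. They do not tell look-alikes from the thing itself.
- ctrl.look_for(camera, label): "rect" ([left, top, right, bottom] in pixels, round what is visible of it).
The state is a dict: "t": time; "qpos": joint angles; "qvel": joint speeds; "joint_torque": joint torques, N m; "ee_pos": TCP position; "orientation": TCP orientation; "ft_force": force on the tool from outside, world axes, zero at the start; "moment": the same for the moment, N m; "width": finger opening in mm; "grasp_force": force on a finger pad.
Only numpy, scipy, OpenCV 4.12 (cv2) and the standard library are available. Lean on these libraries where they do the work, as an engineer would, in place of code of your own. Each camera call takes 0.05 s, during which the arm holds its last target. There are 200 camera calls.

## Working session

There is one attempt and no reset: what is moved stays moved. The work goes in short steps, Python scripts to look and compute and a shell command to move; the robot and the scene stay as the last step left them, time stands still between calls to the robot, and variables do not carry over. Pictures are saved under pics/ and viewed, at most 10 in all, crops included, and the job is handed in when it is done.

```bash
mkdir -p pics; python3 - <<'E'
from workcell import ctrl
import cv2,numpy as np
np.set_printoptions(suppress=True,precision=4)
for n in ["top","side"]:
    cv2.imwrite(f"pics/{n}0.png",ctrl.get_image(n)[:,:,::-1])
    c=ctrl.camera_info(n);print(n,{k:(np.array(v) if not isinstance(v,str) else v) for k,v in c.items()})
print(ctrl.get_obs(),ctrl.hold_point_z)
E
```

```text
top {'camera_matrix': array([[448.5441,   0.    , 328.0791],
       [  0.    , 448.5441, 239.9702],
       [  0.    ,   0.    ,   1.    ]]), 'world_from_camera': array([[   0.009 ,    0.9901,   -0.1397,  395.8116],
       [  -1.    ,    0.0087,   -0.0033,   27.4304],
       [  -0.002 ,    0.1398,    0.9902, 1502.6016],
       [   0.    ,    0.    ,    0.    ,    1.    ]])}
side {'camera_matrix': array([[578.4728,   0.    , 317.865 ],
       [  0.    , 578.4728, 239.7658],
       [  0.    ,   0.    ,   1.    ]]), 'world_from_camera': array([[   0.7098,    0.4408,   -0.5495, -300.1713],
       [  -0.7044,    0.4334,   -0.5622, -900.8595],
       [  -0.0096,    0.7861,    0.6181, 1144.9015],
       [   0.    ,    0.    ,    0.    ,    1.    ]])}
{'t': 0.1, 'qpos': array([ 1.145 ,  0.4238,  1.6306, -0.    ,  1.0886, -0.019 ]), 'qvel': array([-0.0014, -0.0014, -0.0023, -0.0022, -0.0002,  0.0016]), 'joint_torque': array([ -0.0009, -54.5612, -27.4325,   0.0645,   0.0189,  -0.    ]), 'ee_pos': array([247.0696, 573.537 , 221.9701]), 'orientation': array([-0.6345, -3.0765,  0.0022]), 'ft_force': array([-0.1546, -0.5362,  0.4837]), 'moment': array([-0.0039, -0.0111,  0.0136]), 'grasp_force': 0.0, 'width': 87.85951588156134} 18.700000000000003
```

View pics/top0.png

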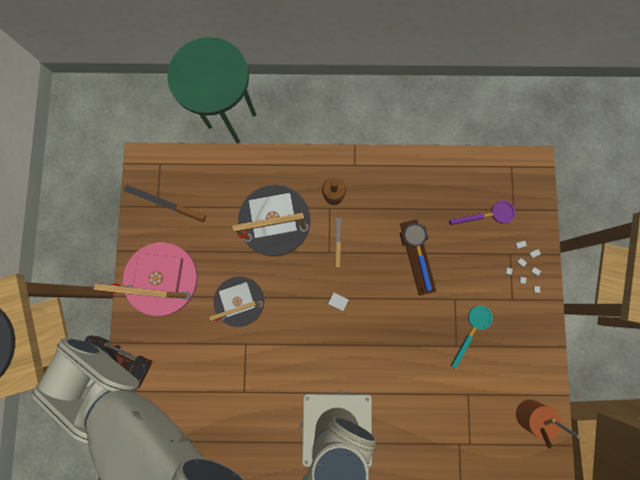

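View pics/side0.png

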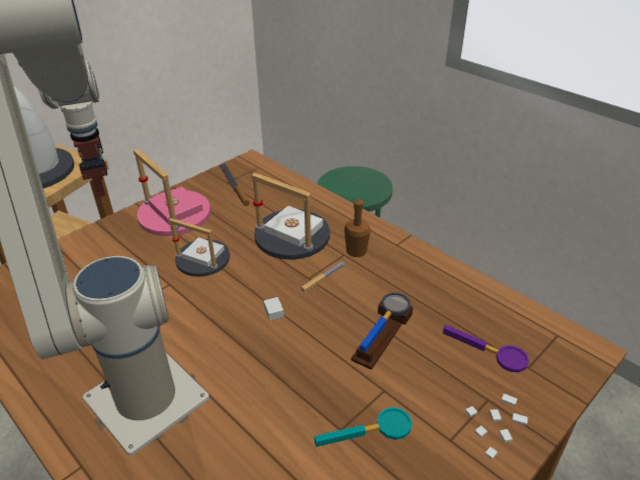

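Top view: the stand is the large dark turntable at about (274,220) and the loupe lens is at (414,235), with its handle end at (430,292). The small dark stand and the pink, purple and turquoise things are look-alikes. Next I'll enlarge both for pixel accuracy.

```bash
python3 - <<'E'
import cv2
a=cv2.imread("pics/top0.png")[170:305,225:445];cv2.imwrite("pics/top0c.png",cv2.resize(a,None,fx=3.6,fy=3.6,interpolation=cv2.INTER_CUBIC))
a=cv2.imread("pics/side0.png")[165:265,240:350];cv2.imwrite("pics/side0c.png",cv2.resize(a,None,fx=6,fy=6,interpolation=cv2.INTER_CUBIC))
E
```

```text
(no output)
```

View pics/top0c.png

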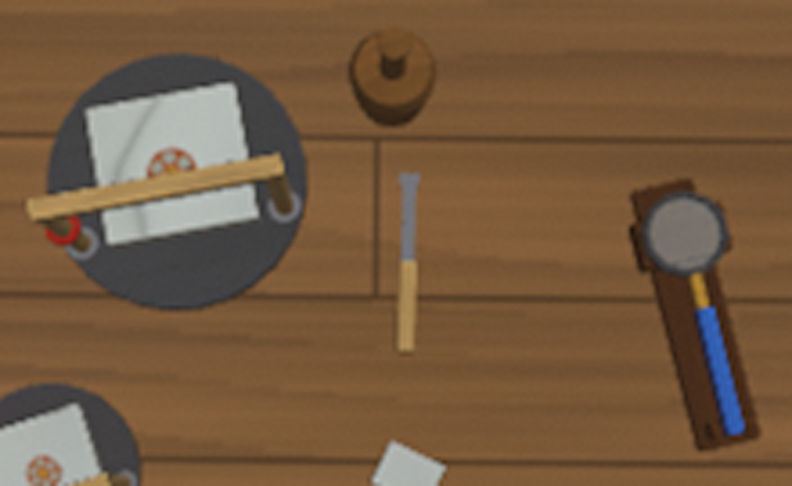

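View pics/side0c.png

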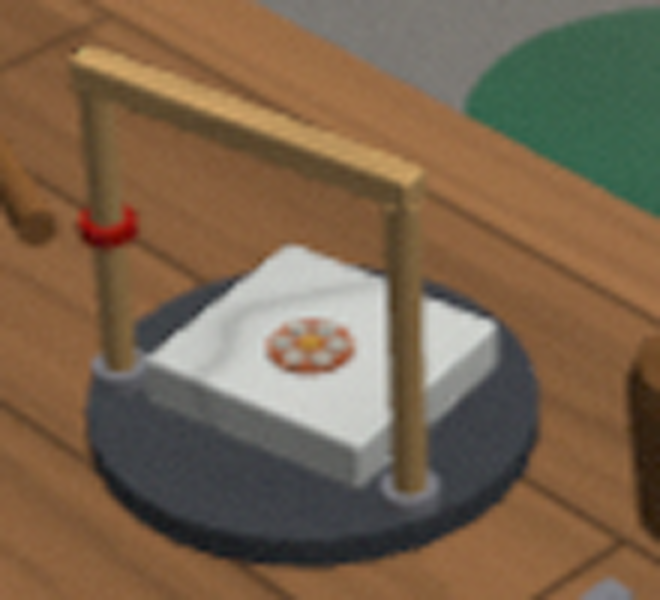

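Crop measurements: turntable disc centre (178,181), plaque corners (85,107), (235,82), (259,216), (107,245), lens (685,233), handle from (707,308) to (736,433). In the side crop the rosette is at (311,346) and the collar at (108,227).

```bash
cat > h.py <<'E'
from workcell import ctrl
import cv2,numpy as np
np.set_printoptions(suppress=True,precision=2)
def ray(cam,uv,info=None):
    c=info or ctrl.camera_info(cam);K=np.array(c["camera_matrix"]);T=np.array(c["world_from_camera"])
    d=np.linalg.inv(K)@[uv[0],uv[1],1];return T[:3,3],T[:3,:3]@[d[0],-d[1],-d[2]]
def at(cam,uv,z,info=None):
    o,d=ray(cam,uv,info);return o+d*(z-o[2])/d[2]
def proj(cam,p,info=None):
    c=info or ctrl.camera_info(cam);K=np.array(c["camera_matrix"]);T=np.array(c["world_from_camera"])
    q=T[:3,:3].T@(np.array(p)-T[:3,3]);v=K@[q[0],-q[1],-q[2]];return v[:2]/v[2]
E
python3 - <<'E'
from h import *
t=lambda u,v:((u+.5)/3.6-.5+225,(v+.5)/3.6-.5+170)
s=lambda u,v:((u+.5)/6-.5+240,(v+.5)/6-.5+165)
print("disc",at("top",t(178,181),20),"diam",at("top",t(307,181),20)[1]-at("top",t(50,181),20)[1])
P=[at("top",t(*c),50) for c in[(85,107),(235,82),(259,216),(107,245)]]
print("plaque",np.mean(P,0),[np.linalg.norm(P[i]-P[i-1]) for i in range(4)])
ex=(P[0]+P[1]-P[2]-P[3]);a1=np.arctan2(ex[1],ex[0]);ey=P[0]+P[3]-P[1]-P[2];a2=np.arctan2(-ey[0],ey[1])
b=at("top",t(26,200),223)-at("top",t(280,153),223);print("bar",np.linalg.norm(b));a3=np.arctan2(-b[0],b[1]);print("yaw",a1,a2,a3)
R=at("side",s(311,346),55);print("ros side",R)
yaw=(a1+a2+a3)/3;x=np.array([np.cos(yaw),np.sin(yaw),0]);y=np.array([-x[1],x[0],0])
C=np.mean(P,0)*[1,1,0]*.5+R*[1,1,0]*.5
post=C-45*x+95*y
for z in range(115,161,5):print(z,proj("side",post+[0,0,z]),end=" ")
print("collar px",s(108,227))
l=at("top",t(685,233),57);h0=at("top",t(707,308),62);h1=at("top",t(736,433),62)
print("lens",l,"h0",h0,"h1",h1,"d",np.linalg.norm((h0-l)[:2]),np.linalg.norm((h1-l)[:2]))
d=l-h1;print("loupe yaw",np.arctan2(d[1],d[0]),"grip",l-135*d/np.linalg.norm(d))
E
```

```text
disc [671.48 214.4   20.  ] diam -239.93004411432423
plaque [683.47 217.02  50.  ] [np.float64(130.4812973960803), np.float64(139.82719055896908), np.float64(127.41163368289543), np.float64(140.55016690159914)]
bar 207.62089414646192
yaw 0.19066435689091163 0.1890734666763097 0.1952275922231272
ros side [673.34 214.11  55.  ]
115 [258.66 203.16] 120 [258.55 201.85] 125 [258.43 200.53] 130 [258.31 199.2 ] 135 [258.2  197.87] 140 [258.08 196.53] 145 [257.96 195.19] 150 [257.84 193.85] 155 [257.72 192.5 ] 160 [257.6  191.15] collar px (257.5833333333333, 202.41666666666666)
lens [ 620.74 -250.61   57.  ] h0 [ 552.11 -268.14   62.  ] h1 [ 440.92 -291.62   62.  ] d 70.83097967221745 184.4377500972737
loupe yaw 0.2242144169956133 grip [ 489.17 -280.62   60.66]
```

```bash
cat >> h.py <<'E'
from scipy.spatial.transform import Rotation as Ro
def delta(pos,yaw,o=None):
    """tool-frame shift/turn from present pose to tool-down pose with tool x at yaw"""
    o=o or ctrl.get_obs();R=Ro.from_rotvec(o["orientation"])
    x=np.array([np.cos(yaw),np.sin(yaw),0]);z=np.array([0,0,-1.]);T=Ro.from_matrix(np.c_[x,np.cross(z,x),z])
    return (R.inv().apply(np.array(pos)-o["ee_pos"])).round(1),(R.inv()*T).as_rotvec().round(3)
E
python3 - <<'E'
from h import *
print(delta([489.2,-280.6,180],.224))
E
```

```text
(array([-560.3, -688.6,   42.9]), array([-0.  ,  0.  ,  2.51]))
```

```bash
python3 -m creep '[{"translation":[-40,-50,-60],"angular":[0,0,0.18],"jaw":1},{"translation":[-80,-98,-60],"angular":[0,0,0.36],"jaw":1},{"translation":[-115,-142,-60],"angular":[0,0,0.54],"jaw":1},{"translation":[-150,-186,-60],"angular":[0,0,0.72],"jaw":1},{"translation":[-185,-230,-60],"angular":[0,0,0.9],"jaw":1},{"translation":[-220,-274,-60],"angular":[0,0,1.08],"jaw":1},{"translation":[-255,-318,-60],"angular":[0,0,1.26],"jaw":1},{"translation":[-290,-362,-60],"angular":[0,0,1.44],"jaw":1}]'; python3 - <<'E'
from h import *
print(delta([489.2,-280.6,180],.224))
E
```

```text
t: 1.1
ee_pos: [370.4, 125.0, 282.7]
orientation: [2.511, 1.888, 0.0]
ft_force: [-0.0, 0.0, 0.4]
width: 87.8
grasp_force: 0.0
(array([-356.6,  226.9,  102.7]), array([ 0.  , -0.  ,  1.06]))
```

```bash
python3 -m creep '[{"translation":[-47,30,5],"angular":[0,0,0.16],"jaw":1},{"translation":[-94,60,15],"angular":[0,0,0.32],"jaw":1},{"translation":[-141,90,30],"angular":[0,0,0.48],"jaw":1},{"translation":[-188,120,45],"angular":[0,0,0.64],"jaw":1},{"translation":[-235,150,60],"angular":[0,0,0.8],"jaw":1},{"translation":[-282,180,75],"angular":[0,0,0.95],"jaw":1},{"translation":[-325,206,90],"angular":[0,0,1.06],"jaw":1},{"translation":[-356.6,226.9,102],"angular":[0,0,1.06],"jaw":1}]';python3 -m creep '[{"translation":[0,0,0],"angular":[0,0,0],"jaw":1},{"translation":[0,0,0],"angular":[0,0,0],"jaw":1},{"translation":[0,0,0],"angular":[0,0,0],"jaw":1},{"translation":[0,0,0],"angular":[0,0,0],"jaw":1},{"translation":[0,0,0],"angular":[0,0,0],"jaw":1},{"translation":[0,0,0],"angular":[0,0,0],"jaw":1},{"translation":[0,0,0],"angular":[0,0,0],"jaw":1},{"translation":[0,0,0],"angular":[0,0,0],"jaw":1}]'; python3 - <<'E'
from h import *
import json
i=ctrl.camera_info("wrist");json.dump({k:np.array(v).tolist() for k,v in i.items() if k in("camera_matrix","world_from_camera")},open("w1.json","w"))
cv2.imwrite("pics/w1.png",ctrl.get_image("wrist")[:,:,::-1]);print(i)
E
```

```text
t: 2.1
ee_pos: [491.4, -280.1, 179.6]
orientation: [-3.12, -0.364, 0.001]
ft_force: [-0.3, 0.9, -0.2]
width: 87.7
grasp_force: 0.0
t: 3.1
ee_pos: [491.5, -278.2, 180.6]
orientation: [-3.12, -0.368, 0.0]
ft_force: [-0.3, -0.3, -0.2]
width: 87.7
grasp_force: 0.0
{'camera_matrix': array([[380.05,   0.  , 316.6 ],
       [  0.  , 380.05, 241.41],
       [  0.  ,   0.  ,   1.  ]]), 'world_from_camera': array([[   0.23,    0.93,    0.29,  573.68],
       [  -0.97,    0.22,    0.07, -259.  ],
       [  -0.  ,   -0.3 ,    0.95,  342.69],
       [   0.  ,    0.  ,    0.  ,    1.  ]])}
```

View pics/w1.png

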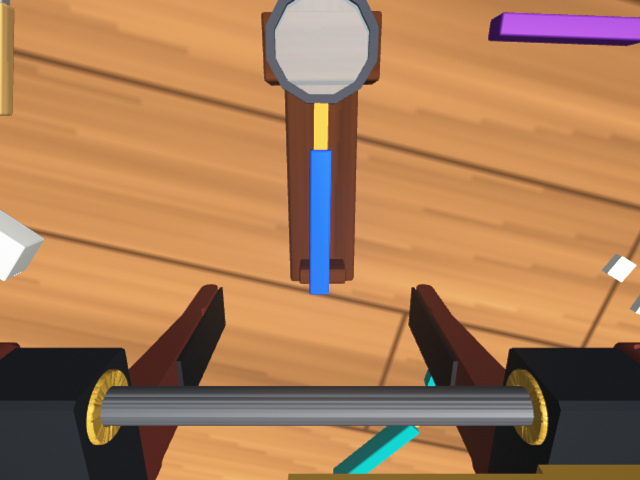

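Wrist view: the blue handle runs from (320.5,150) to (319.5,294) between the fingers' line, and the lens centre is around (321,45).

```bash
python3 - <<'E'
from h import *
import json
i=json.load(open("w1.json"))
h0=at("",(321,150.5),62,i);h1=at("",(319.5,294),62,i);l=at("",(321,45),57,i)
d=(h0-h1)[:2];L=np.linalg.norm(d);d/=L;yaw=np.arctan2(d[1],d[0])
print(h0,h1,l,"len",L,"yaw",yaw)
lc=h0[:2]+70*d;lc2=h1[:2]+185*d;g=(lc+lc2)/2-135*d
print(lc,lc2,"grip",g)
print(delta([*g,100],yaw),delta([*g,32.3],yaw))
E
```

```text
[ 554.8  -266.72   62.  ] [ 444.35 -292.28   62.  ] [ 622.21 -250.42   57.  ] len 113.36154459167588 yaw 0.22739221589268913
[ 623.   -250.94] [ 624.59 -250.57] grip [ 492.27 -281.19]
(array([ 0.1,  3.1, 80.6]), array([-0.  ,  0.  ,  0.01])) (array([  0.1,   3.1, 148.3]), array([-0.  ,  0.  ,  0.01]))
```

```bash
python3 -m creep '[{"translation":[0,3,25],"angular":[0,0,0.01],"jaw":1},{"translation":[0,3,55],"angular":[0,0,0.01],"jaw":1},{"translation":[0,3,85],"angular":[0,0,0.01],"jaw":1},{"translation":[0,3,110],"angular":[0,0,0.01],"jaw":1},{"translation":[0,3,130],"angular":[0,0,0.01],"jaw":1},{"translation":[0,3,142],"angular":[0,0,0.01],"jaw":1},{"translation":[0,3,148],"angular":[0,0,0.01],"jaw":1},{"translation":[0,3,148],"angular":[0,0,0.01],"jaw":1}]'
python3 -m creep '[{"translation":[0,0,0],"angular":[0,0,0],"jaw":0.3},{"translation":[0,0,0],"angular":[0,0,0],"jaw":0.2},{"translation":[0,0,0],"angular":[0,0,0],"jaw":0},{"translation":[0,0,0],"angular":[0,0,0],"jaw":0},{"translation":[0,0,0],"angular":[0,0,0],"jaw":0},{"translation":[0,0,0],"angular":[0,0,0],"jaw":0},{"translation":[0,0,0],"angular":[0,0,0],"jaw":0},{"translation":[0,0,0],"angular":[0,0,0],"jaw":0}]'
```

```text
t: 4.15
ee_pos: [492.3, -281.1, 32.7]
orientation: [-3.122, -0.352, -0.0]
ft_force: [-0.8, 0.3, 0.8]
width: 87.7
grasp_force: 0.0
t: 5.15
ee_pos: [492.1, -281.0, 32.7]
orientation: [-3.122, -0.352, 0.0]
ft_force: [-0.6, -0.0, 0.6]
width: 15.2
grasp_force: 30.0
```

```bash
python3 -m creep '[{"translation":[0,0,-6],"angular":[0,0,0],"jaw":0},{"translation":[0,0,-16],"angular":[0,0,0],"jaw":0},{"translation":[0,0,-31],"angular":[0,0,0],"jaw":0},{"translation":[0,0,-50],"angular":[0,0,0],"jaw":0},{"translation":[0,0,-70],"angular":[0,0,0],"jaw":0},{"translation":[0,0,-85],"angular":[0,0,0],"jaw":0},{"translation":[0,0,-90],"angular":[0,0,0],"jaw":0},{"translation":[0,0,-90],"angular":[0,0,0],"jaw":0}]'
python3 - <<'E'
from h import *
import json
i=ctrl.camera_info("wrist");json.dump({k:np.array(v).tolist() for k,v in i.items() if k in("camera_matrix","world_from_camera")},open("w2.json","w"))
im=ctrl.get_image("wrist")[:,:,::-1]
cv2.imwrite("pics/w2.png",im)
# expected positions assuming held level with grip point at grasp point
o=ctrl.get_obs();g=o["ee_pos"]+[0,0,ctrl.hold_point_z];yaw=.2274;x=np.array([np.cos(yaw),np.sin(yaw),0])
for n,p in dict(rim_c=g+135*x+[0,0,6],rim_far=g+173*x+[0,0,6],rim_near=g+97*x+[0,0,6],h0=g+65*x+[0,0,11],h1=g-50*x+[0,0,11]).items(): print(n,proj("",p,i))
E
```

```text
t: 6.15
ee_pos: [492.2, -281.1, 123.0]
orientation: [3.121, 0.352, 0.001]
ft_force: [-0.1, 0.4, -2.3]
width: 15.7
grasp_force: 30.0
rim_c [313.2  -51.54]
rim_far [ 312.45 -214.88]
rim_near [313.82  82.52]
h0 [314.17 180.13]
h1 [315.39 441.97]
```

View pics/w2.png

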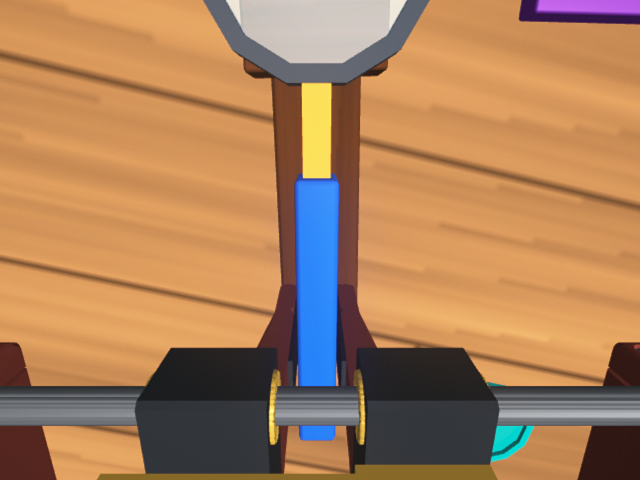

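Wrist view: the loupe is held between the pads. Handle start (317,179), near rim (316,83) and handle end (317,441) all match the predicted level pose within about 3 px.

```bash
python3 - <<'E'
from h import *
print("small stand",at("top",(239,301),14),"r",at("top",(264,301),14)[1]-at("top",(213,301),14)[1],"bar ends z156",at("top",(210,318),156),at("top",(263,303),156))
C=np.array([672.5,214.2,0]);yaw=.192;x=np.array([np.cos(yaw),np.sin(yaw),0])
g=C-300*x
print(g,delta([g[0],g[1],200],yaw))
E
```

```text
small stand [400.55 323.59  14.  ] r -167.84250114145522 bar ends z156 [349.46 379.4  156.  ] [394.85 223.72 156.  ]
[378.01 156.95   0.  ] (array([ -13.5, -452.3,  -77.4]), array([-0.  ,  0.  ,  0.03]))
```

```bash
python3 -m creep '[{"translation":[0,-20,-20],"angular":[0,0,0],"jaw":0},{"translation":[0,-70,-40],"angular":[0,0,0],"jaw":0},{"translation":[-2,-120,-60],"angular":[0,0,0],"jaw":0},{"translation":[-4,-170,-77],"angular":[0,0,0.01],"jaw":0},{"translation":[-6,-220,-77],"angular":[0,0,0.01],"jaw":0},{"translation":[-8,-270,-77],"angular":[0,0,0.02],"jaw":0},{"translation":[-9,-320,-77],"angular":[0,0,0.02],"jaw":0},{"translation":[-10,-360,-77],"angular":[0,0,0.03],"jaw":0}]'
python3 -m creep '[{"translation":[-1,-30,0],"angular":[0,0,0],"jaw":0},{"translation":[-2,-60,0],"angular":[0,0,0],"jaw":0},{"translation":[-3,-82,0],"angular":[0,0,0],"jaw":0},{"translation":[-3.5,-92,0],"angular":[0,0,0],"jaw":0},{"translation":[-3.5,-92,0],"angular":[0,0,0],"jaw":0},{"translation":[-3.5,-92,0],"angular":[0,0,0],"jaw":0},{"translation":[-3.5,-92,0],"angular":[0,0,0],"jaw":0},{"translation":[-3.5,-92,0],"angular":[0,0,0],"jaw":0}]'
python3 - <<'E'
from h import *
from scipy.optimize import least_squares
for n,(a,b,c,d) in dict(side=(165,265,240,350),top=(200,260,225,320)).items():
    im=cv2.imread(f"pics/{n}0.png").astype(int)[a:b,c:d];B,G,R=im[...,0],im[...,1],im[...,2]
    m=(R>110)&(G<60)&(B<70);v,u=np.nonzero(m);w=(R-G)[m];print(n,m.sum(),u.min()+c,u.max()+c,v.min()+a,v.max()+a,"cen",(u*w).sum()/w.sum()+c,(v*w).sum()/w.sum()+a)
s=lambda u,v:((u+.5)/6-.5+240,(v+.5)/6-.5+165)
t=lambda u,v:((u+.5)/3.6-.5+225,(v+.5)/3.6-.5+170)
# stand-frame points
S=[((0,0,55),s(311,346)),((-65,70,50),s(147,361)),((65,70,50),s(292,246)),((65,-70,50),s(498,324)),((-65,-70,50),s(362,450)),((-45,-104,223),s(424,172)),((-45,104,223),s(77,56))]
# bar top-edge mids approx; top camera
Tp=[((-65,-70,50),t(259,216)),((-65,70,50),t(107,245)),((65,70,50),t(85,107)),((65,-70,50),t(235,82)),((-36,104,223),t(26,200)),((-36,-104,223),t(280,153))]
def w(q,p):
    c,s_=np.cos(q[2]),np.sin(q[2]);return np.array([q[0]+c*p[0]-s_*p[1],q[1]+s_*p[0]+c*p[1],p[2]])
ti,si=ctrl.camera_info("top"),ctrl.camera_info("side")
for name,use in dict(side=[("side",S,si)],top=[("top",Tp,ti)],both=[("side",S,si),("top",Tp,ti)]).items():
    f=lambda q:np.concatenate([proj(n,w(q,p),i)-uv for n,L,i in use for p,uv in L])
    r=least_squares(f,[672,214,.192],x_scale=[1,1,.01]);print(name,r.x,"rms",np.sqrt(np.mean(r.fun**2)));
    if name=="side": print(r.fun.reshape(-1,2))
    if name!="top":
        for z in(115,120,125,130):print(z,proj("side",w(r.x,(-45,95,z)),si),end=" ")
        print()
E
```

```text
t: 7.2
ee_pos: [401.0, 69.2, 199.1]
orientation: [-3.127, -0.306, 0.002]
ft_force: [0.3, -0.0, -1.3]
width: 16.0
grasp_force: 30.0
t: 8.2
ee_pos: [381.1, 156.8, 199.7]
orientation: [3.127, 0.304, 0.0]
ft_force: [0.9, -0.3, -1.5]
width: 15.7
grasp_force: 30.0
side 28 253 262 200 204 cen 258.01480716253445 202.25103305785123
top 33 238 247 230 237 cen 243.0322884012539 234.37523510971786
side [680.49 215.98   0.21] rms 0.9736547669959427
[[ 1.25 -1.2 ]
 [-1.27  0.75]
 [-1.41  0.14]
 [-0.32  0.59]
 [-0.82  0.7 ]
 [ 0.75  0.05]
 [ 1.63 -1.12]]
115 [258.98 203.12] 120 [258.86 201.8 ] 125 [258.75 200.48] 130 [258.63 199.16] 
top [679.23 216.51   0.19] rms 1.1893218115061737
both [679.89 216.14   0.2 ] rms 1.1009283911742656
115 [258.86 203.01] 120 [258.75 201.69] 125 [258.63 200.37] 130 [258.51 199.05]
```

```bash
cat > fit.py <<'E'
from h import *
from scipy.optimize import least_squares
s=lambda u,v:((u+.5)/6-.5+240,(v+.5)/6-.5+165)
t=lambda u,v:((u+.5)/3.6-.5+225,(v+.5)/3.6-.5+170)
pl=[(-65,70),(65,70),(65,-70),(-65,-70)]
ps=[(147,361),(292,246),(498,324),(362,450)];pt=[(107,245),(85,107),(235,82),(259,216)]
ti,si=ctrl.camera_info("top"),ctrl.camera_info("side")
def w(q,p):
    c,s_=np.cos(q[2]),np.sin(q[2]);return np.array([q[0]+c*p[0]-s_*p[1],q[1]+s_*p[0]+c*p[1],p[2]])
def f(q):  # x,y,yaw,plaque dx,dy,collar z, top-cam pixel offset
    r=[proj("",w(q,(a+q[3],b+q[4],50)),si)-s(*uv) for (a,b),uv in zip(pl,ps)]
    r+=[proj("",w(q,(a+q[3],b+q[4],50)),ti)-t(*uv)+q[6:8] for (a,b),uv in zip(pl,pt)]
    r+=[proj("",w(q,p),si)-s(*uv) for p,uv in [((0,0,55),(311,346)),((-54,-104,223),(418,183)),((-45,95,20),(118,370)),((-45,-95,20),(411,487))]]
    r+=[proj("",w(q,p),ti)-t(*uv)+q[6:8] for p,uv in [((0,0,20),(178,180)),((-36,104,223),(26,200)),((-36,-104,223),(280,153)),((-45,95,20),(82,243)),((-45,-95,20),(285,205))]]
    c=w(q,(-45,95,q[5]));r+=[proj("",c,si)-(257.8,202.2),proj("",c,ti)-(242.7,233.8)+q[6:8]]
    return np.concatenate(r)
r=least_squares(f,[672,214,.192,0,0,120,0,0],x_scale=[1,1,.01,1,1,1,.3,.3],loss="soft_l1")
J=r.jac;sd=np.sqrt(np.diag(np.linalg.inv(J.T@J)))*np.sqrt(np.mean(f(r.x)**2))
if __name__=="__main__":
    print(r.x,sd);print(f(r.x).reshape(-1,2).T)
E
python3 fit.py
```

```text
[676.46 217.04   0.2    9.52  -1.51 118.63   0.25   0.94] [1.23 1.33 0.01 1.19 1.09 2.56 0.41 0.39]
[[-0.25 -0.26  0.62 -0.03  0.43  0.   -0.1   0.26  0.1  -1.53  0.74  0.24
  -0.49 -0.1  -0.05  0.5   0.   -0.06 -0.45]
 [-0.32 -0.75 -0.21 -0.28  0.24  0.48 -0.39  0.3  -0.8   0.19  1.33  1.99
  -0.24 -0.23 -0.53  0.55  0.49  0.22 -0.74]]
```

I'll take a close look at rosette and collar from above, off to the side, before going under the bar.

```bash
python3 -m creep '[{"translation":[0,0,-45],"angular":[0,0,0],"jaw":0},{"translation":[0,0,-90],"angular":[0,0,0],"jaw":0},{"translation":[30,-16,-120],"angular":[0,0,0],"jaw":0},{"translation":[75,-40,-125],"angular":[0,0,0],"jaw":0},{"translation":[120,-64,-125],"angular":[0,0,0],"jaw":0},{"translation":[165,-88,-125],"angular":[0,0,0],"jaw":0},{"translation":[210,-112,-125],"angular":[0,0,0],"jaw":0},{"translation":[250,-134,-125],"angular":[0,0,0],"jaw":0}]'
python3 -m creep '[{"translation":[40,-22,0],"angular":[0,0,0],"jaw":0},{"translation":[70,-38,0],"angular":[0,0,0],"jaw":0},{"translation":[90,-49,0],"angular":[0,0,0],"jaw":0},{"translation":[95,-52,0],"angular":[0,0,0],"jaw":0},{"translation":[95,-52,0],"angular":[0,0,0],"jaw":0},{"translation":[95,-52,0],"angular":[0,0,0],"jaw":0},{"translation":[95,-52,0],"angular":[0,0,0],"jaw":0},{"translation":[95,-52,0],"angular":[0,0,0],"jaw":0}]'
python3 - <<'E'
from h import *
import json
i=ctrl.camera_info("wrist");json.dump({k:np.array(v).tolist() for k,v in i.items() if k in("camera_matrix","world_from_camera")},open("w3.json","w"))
cv2.imwrite("pics/w3.png",ctrl.get_image("wrist")[:,:,::-1])
E
```

```text
t: 9.2
ee_pos: [601.7, 337.8, 324.1]
orientation: [3.126, 0.305, -0.001]
ft_force: [0.6, -0.2, -2.0]
width: 15.9
grasp_force: 30.0
t: 10.2
ee_pos: [683.2, 406.2, 325.2]
orientation: [-3.127, -0.305, -0.001]
ft_force: [-0.3, -0.4, -1.6]
width: 16.0
grasp_force: 30.0
```

View pics/w3.png

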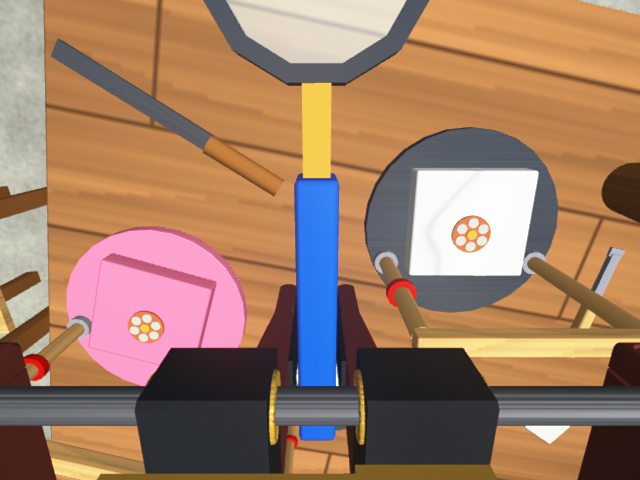

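Wrist view: rosette (471.5,234), red collar (401,292), +y post base (386,262), other post base (535.5,263). The loupe is still steady in the grip.

```bash
python3 - <<'E'
from h import *
import json
i=json.load(open("w3.json"))
im=cv2.imread("pics/w3.png").astype(int);B,G,R=im[...,0],im[...,1],im[...,2]
m=(R>120)&(G<70)&(B<70);m[:, :370]=0;m[:,440:]=0;v,u=np.nonzero(m);print("collar",u.mean(),v.mean(),u.min(),u.max(),v.min(),v.max(),m.sum())
m=(R>150)&(R-B>60)&(G<190);m[:205]=0;m[265:]=0;m[:,440:]=0;
sub=((R-B)>50);sub[:205]=0;sub[265:]=0;sub[:,:440]=0;sub[:,500:]=0;v2,u2=np.nonzero(sub);ru=((u2.min()+u2.max())/2,(v2.min()+v2.max())/2);print("ros",ru,u2.min(),u2.max(),v2.min(),v2.max())
C=at("",ru,55,i);print("rosette",C)
b=at("",(386,261),22,i)-at("",(535.5,263),22,i);print("posts base dist",np.linalg.norm(b),"yaw",np.arctan2(-b[0],b[1]))
p=at("",(538,171),50,i)-at("",(415,169),50,i);q=at("",(523,275),50,i)-at("",(409,275),50,i)
print("plaque",np.linalg.norm(p),np.linalg.norm(q),"yaw",np.arctan2(p[0],-p[1]),np.arctan2(q[0],-q[1]))
for yaw in(.19,.2):
    x=np.array([np.cos(yaw),np.sin(yaw),0]);y=np.array([-x[1],x[0],0]);P=C*[1,1,0]-45*x+95*y
    print(yaw,[(z,proj("",P+[0,0,z],i).round(1)) for z in(20,115,120,125,130,205)])
E
```

```text
collar 399.8524096385542 289.1927710843373 387 415 278 306 332
ros (np.float64(471.0), np.float64(233.5)) 452 490 215 252
rosette [677.07 218.24  55.  ]
posts base dist 195.56876917165866 yaw 0.18037883793902287
plaque 140.3593340457088 141.46597241503454 yaw 0.17849639598140785 0.19464141092694925
0.19 [(20, array([383.7, 258.7])), (115, array([398.6, 289.3])), (120, array([399.6, 291.3])), (125, array([400.6, 293.3])), (130, array([401.6, 295.4])), (205, array([420.5, 334.2]))]
0.2 [(20, array([384. , 259.3])), (115, array([399. , 290.1])), (120, array([399.9, 292.1])), (125, array([400.9, 294.1])), (130, array([402. , 296.2])), (205, array([421. , 335.2]))]
```

```bash
python3 - <<'E'
from h import *
print(delta([391.7,162.2,325],.19))
E
python3 -m creep '[{"translation":[-30,16,0],"angular":[0,0,0],"jaw":0},{"translation":[-75,40,0],"angular":[0,0,0],"jaw":0},{"translation":[-120,64,0],"angular":[0,0,0],"jaw":0},{"translation":[-165,90,0],"angular":[0,0,0],"jaw":0},{"translation":[-210,115,0],"angular":[0,0,0],"jaw":0},{"translation":[-250,140,0],"angular":[0,0,0],"jaw":0},{"translation":[-285,160,0],"angular":[0,0,0],"jaw":0},{"translation":[-310,175,0],"angular":[0,0,0],"jaw":0}]'
python3 - <<'E'
from h import *
print(delta([391.7,162.2,130],.19))
E
```

```text
(array([-333.3,  183.1,   -0. ]), array([-0.  , -0.  ,  0.01]))
t: 11.25
ee_pos: [411.7, 173.7, 325.1]
orientation: [-3.127, -0.305, -0.001]
ft_force: [0.6, -0.8, -1.3]
width: 15.6
grasp_force: 30.0
(array([-22.1,   7.5, 195.1]), array([-0.  , -0.  ,  0.01]))
```

```bash
python3 -m creep '[{"translation":[-15,5,0],"angular":[0,0,0],"jaw":0},{"translation":[-22,8,25],"angular":[0,0,0.005],"jaw":0},{"translation":[-22,8,65],"angular":[0,0,0.005],"jaw":0},{"translation":[-22,8,105],"angular":[0,0,0.005],"jaw":0},{"translation":[-22,8,145],"angular":[0,0,0.005],"jaw":0},{"translation":[-22,8,175],"angular":[0,0,0.005],"jaw":0},{"translation":[-22,8,190],"angular":[0,0,0.005],"jaw":0},{"translation":[-22,8,195],"angular":[0,0,0.005],"jaw":0}]'
python3 - <<'E'
from h import *
C=np.array([676.5,217,0]);x=np.array([np.cos(.19),np.sin(.19),0])
print(delta(C-135*x+[0,0,120-18.7],.19))
cv2.imwrite("pics/s1.png",cv2.resize(ctrl.get_image("side")[120:300,130:370,::-1],None,fx=3.2,fy=3.2,interpolation=cv2.INTER_CUBIC))
E
```

```text
t: 12.25
ee_pos: [393.2, 162.9, 129.0]
orientation: [3.127, 0.298, -0.002]
ft_force: [-0.1, -0.7, -1.6]
width: 15.9
grasp_force: 30.0
(array([153.5,   0.4,  27.5]), array([0., 0., 0.]))
```

View pics/s1.png

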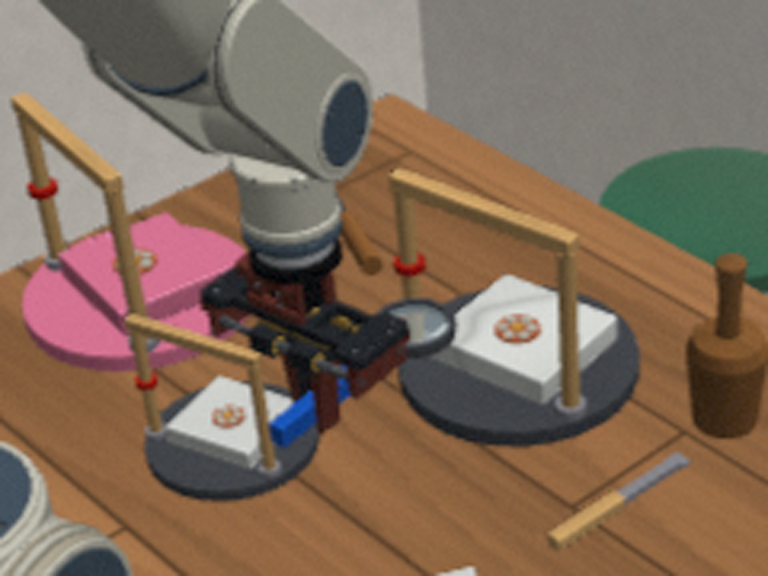

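Side crop: the lens at (418,325) points at the frame opening, well below the crossbar, and the gripper clears the small stand. Now I'll move straight in.

```bash
python3 -m creep '[{"translation":[10,0,0],"angular":[0,0,0],"jaw":0},{"translation":[28,0,0],"angular":[0,0,0],"jaw":0},{"translation":[50,0.2,0],"angular":[0,0,0],"jaw":0},{"translation":[74,0.3,0],"angular":[0,0,0],"jaw":0},{"translation":[98,0.4,0],"angular":[0,0,0],"jaw":0},{"translation":[120,0.4,8],"angular":[0,0,0],"jaw":0},{"translation":[140,0.4,18],"angular":[0,0,0],"jaw":0},{"translation":[153.5,0.4,26],"angular":[0,0,0],"jaw":0}]'
python3 -m creep '[{"translation":[0,0,0],"angular":[0,0,0],"jaw":0},{"translation":[0,0,0],"angular":[0,0,0],"jaw":0},{"translation":[0,0,0],"angular":[0,0,0],"jaw":0},{"translation":[0,0,0],"angular":[0,0,0],"jaw":0},{"translation":[0,0,0],"angular":[0,0,0],"jaw":0},{"translation":[0,0,0],"angular":[0,0,0],"jaw":0},{"translation":[0,0,0],"angular":[0,0,0],"jaw":0},{"translation":[0,0,0],"angular":[0,0,0],"jaw":0}]'
python3 - <<'E'
from h import *
C=np.array([676.5,217,0]);x=np.array([np.cos(.19),np.sin(.19),0])
o=ctrl.get_obs();print(delta(C-135*x+[0,0,120-18.7],.19,o))
im=ctrl.get_image("side")[:,:,::-1];cv2.imwrite("pics/s2f.png",im)
cv2.imwrite("pics/s2.png",cv2.resize(im[165:265,240:350],None,fx=6,fy=6,interpolation=cv2.INTER_CUBIC))
L=o["ee_pos"]+[0,0,18.7]+135*x
c=lambda p:((np.array(p)-(240,165)+.5)*6-.5)
for n,p in dict(lens=L,right=L+38*np.array([x[1],-x[0],0]),left=L-38*np.array([x[1],-x[0],0]),far=L+38*x,near=L-38*x,ros=C+[0,0,55],h0=L-70*x,col=C-45*x+95*np.array([-x[1],x[0],0])+[0,0,120]).items():print(n,c(proj("side",p)))
E
```

```text
t: 13.3
ee_pos: [546.3, 191.6, 103.8]
orientation: [-3.127, -0.297, -0.003]
ft_force: [0.0, 0.5, -2.0]
width: 16.2
grasp_force: 30.0
t: 14.3
ee_pos: [543.9, 191.3, 103.7]
orientation: [3.127, 0.298, -0.0]
ft_force: [0.4, 0.4, -2.6]
width: 15.4
grasp_force: 30.0
(array([ 0. , -0.2,  2.4]), array([ 0.,  0., -0.]))
lens [307.11 236.6 ]
right [366.74 259.91]
left [248.59 213.72]
far [350.13 202.22]
near [262.89 271.93]
ros [311.68 341.2 ]
h0 [224.69 302.44]
col [109.3  223.78]
```

View pics/s2.png

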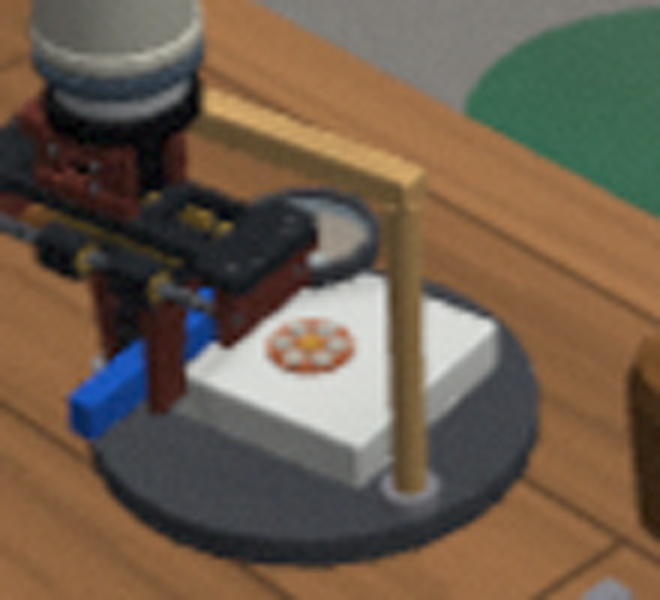

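Side crop: the rim's right edge (381,235) and top (310,188) agree with the forward-kinematics prediction. The rosette is at (311,346), about 5 crop px lower than predicted, so the estimates differ by about 3 mm. I'll shift to the averaged centre and check from the top.

```bash
python3 -m creep '[{"translation":[-1,0.5,0.8],"angular":[0,0,0],"jaw":0},{"translation":[-1.8,1,1.5],"angular":[0,0,0],"jaw":0},{"translation":[-1.8,1,1.5],"angular":[0,0,0],"jaw":0},{"translation":[-1.8,1,1.5],"angular":[0,0,0],"jaw":0},{"translation":[-1.8,1,1.5],"angular":[0,0,0],"jaw":0},{"translation":[-1.8,1,1.5],"angular":[0,0,0],"jaw":0},{"translation":[-1.8,1,1.5],"angular":[0,0,0],"jaw":0},{"translation":[-1.8,1,1.5],"angular":[0,0,0],"jaw":0}]'
python3 - <<'E'
from h import *
im=ctrl.get_image("top")[:,:,::-1];cv2.imwrite("pics/t2f.png",im)
cv2.imwrite("pics/t2.png",cv2.resize(im[170:270,225:325],None,fx=6,fy=6,interpolation=cv2.INTER_CUBIC))
x=np.array([np.cos(.19),np.sin(.19),0]);y=np.array([-x[1],x[0],0])
o=ctrl.get_obs();L=o["ee_pos"]+[0,0,18.7]+135*x;print(L)
c=lambda p:((np.array(p)-(225,170)+.5)*6-.5)
for n,p in dict(lens=L,right=L-38*y,left=L+38*y,far=L+38*x+[0,0,6]).items():print(n,c(proj("top",p)))
E
```

```text
t: 15.35
ee_pos: [542.4, 190.0, 102.2]
orientation: [-3.127, -0.298, -0.0]
ft_force: [-0.6, -0.1, -1.7]
width: 15.7
grasp_force: 30.0
[674.95 215.44 120.9 ]
lens [271.8  259.97]
right [343.43 247.11]
left [200.07 272.84]
far [258.52 187.5 ]
```

View pics/t2.png

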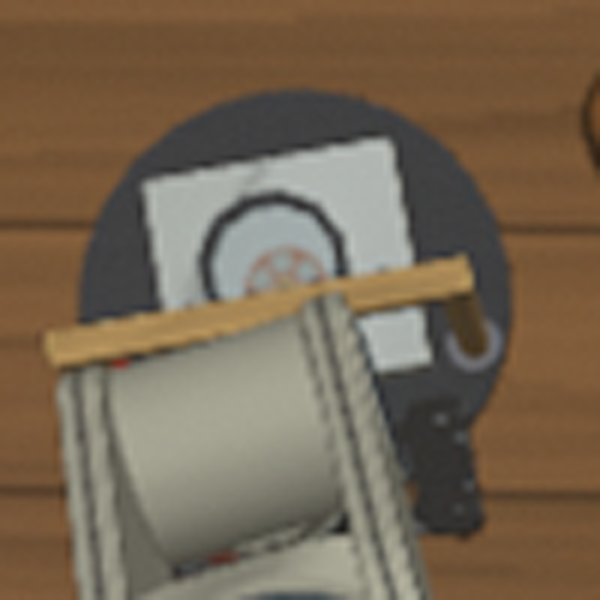

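Top crop: rim centre about u=272.5 with top at v=190. The rosette, seen through the lens, spans u 245–328 with its top at 246. Now I'll compare the two through the top calibration.

```bash
python3 - <<'E'
from h import *
t=lambda u,v:((u+.5)/6-.5+225,(v+.5)/6-.5+170)
p=at("top",t(286.5,246),55);q=at("top",t(286.5,289),55);print("ros",p-[23,0,0],q)
print("rim u-centre",at("top",t(272.5,260),120.9), "rim top-37.5..38",at("top",t(268,190),126.5)-[38,0,0]*1)
E
```

```text
ros [673.13 216.56  55.  ] [672.15 215.92  55.  ]
rim u-centre [674.94 215.07 120.9 ] rim top-37.5..38 [673.06 217.68 126.5 ]
```

```bash
python3 -c "
from workcell import ctrl
o=ctrl.get_obs();print(o['t'],o['width'],o['grasp_force'],abs(o['qvel']).max())
print(ctrl.close_job())"
```

```text
15.4 15.49001685038752 29.99411255121231 0.0016482711202091853
the job is handed in; nothing more can be done
None
```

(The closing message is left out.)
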